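# Clip the vacuum lid on the lemon canister and pump the air out

## Robot

A 7-joint arm with a two-finger parallel gripper is mounted at the origin on a cart in front of the work surface, level with it; the furniture and walls round the work are solid. World frame = base frame: x ahead of the robot, y to its left, z up, the work surface at z = 0. Lengths are in m, angles in degrees, forces in N, time in s.
With the tool pointing down it reaches from about 0.4 to 0.9 m from the base axis. Payload 5.5 kg.
Tool frame: the origin (TCP) lies between the finger pads; the fingertips stand 8 mm ahead of it and the grasp point (between the pads) lies 11 mm behind it; z points along the fingers, y is the line along which they close (so a half turn about z gives the same grasp; the last joint's range is limited). The gripper opens to 92 mm and grips with 3 to 60 N. Pads are 19 mm wide; open, the fingers measure 130 mm over their backs; the gripper's body (75 mm by 190 mm) begins 47 mm behind the grasp point.
Start: joints at [-55.394, 28.699, -24.465, 88.831, 12.651, 65.22, -12.049], TCP at [0.217, 0.613, 0.235] pointing down, gripper open.
Joint ranges: [-164.97, 164.97], [-17.58, 116.51], [-87.97, 89.64], [11.32, 138.91], [-80.73, 260.73], [10.89, 115.49], [-147.41, 147.41]. Speed limits (degrees/s): [147.25, 147.25, 180, 180, 180, 180, 180].

## Interface

Orientations are given as [roll, pitch, yaw] about the fixed x, y, z axes, in that order (R = Rz(yaw) Ry(pitch) Rx(roll)).
In Python, from bench import arm, imaging gives the robot as it stands.
- The arm moves only by the tool apply_moves, never from a script. Its arguments are lists of equal length, an entry for each row: "gripper": the opening in per cent of the stroke, from 0 (shut) to 100 (fully open); "slide": the shift along the tool's x, y, z in cm, a list of three; "delta_rot": the turn, a rotation vector about the tool's x, y, z in rad, a list of three. A call has 1 to 20 rows; each row shifts and turns the commanded pose from where the row before left it, along the tool's axes as they then stand; what a row does not reach is not made up. A row lasts 1/8 s, in which the tool goes at most 62.5 mm and 10.7 degrees, less where a joint would pass 70% of its speed; a pose out of reach is approached as far as the arm can. A call with a gripper value outside its range is refused whole. The fingers move at their own pace and stop on an object; the grip force is fixed at half the most. Time passes only in rows, so rows that do not move let the fingers close. It gives the time, the measured TCP pose, the force, the opening and the grip force at its end, in the units of the state.
- arm.get_state(): the state, without advancing time (a new reading comes with each control period).
- imaging.read_camera(name): name is "scene" or "top" or "wrist"; returns the picture (420x560x3 uint8, red, green, blue); there is no depth.
- imaging.calibration(name): a dict with "fx", "fy", "cx", "cy" (pixels), "world_to_cam" (4x4, takes a point from world to camera coordinates). Camera axes: x right, y down, z forward; pixel columns grow to the right and rows downward; lengths in m; the calibration is good to about 2 mm. The wrist camera is an equidistant fisheye: a pixel r from the principal point sees the ray r / f radians off the axis. A picture is of the moment at which its call begins: read the wrist's pose just before it. calibration takes no time and is no camera call; for the wrist camera it gives the pose at the moment of the call.
- arm.hand_in(): hands the job in; it is judged then, once.
The state is a dict: "time": time; "joints": joint angles; "joint_vel": joint speeds; "joint_efforts": joint torques, N m; "ee_pos": TCP position; "ee_rot": TCP orientation; "ft_force": force on the tool from outside, world axes, zero at the start; "torque": the same for the moment, N m; "grip_width": finger opening in m; "gripper_force": force on a finger pad.
Only numpy, scipy, OpenCV 4.12 (cv2) and the standard library are available. Lean on these libraries where they do the work, as an engineer would, in place of code of your own. Each camera call takes 0.05 s, during which the arm holds its last target. There are 200 camera calls.

## Task

Put the lemon away airtight: set the vacuum lid on the glass canister, in line with it, and push it straight down until the clips on both ends snap over it. Then draw the air out with at least three full strokes of the pump in the lid, each time pressing the plunger right down to its stop and letting it rise fully, and leave the closed canister standing upright with the plunger up. Do not disturb the mug, the bowl or the garlic.

Things in the scene. Friction and masses are not known exactly. Their poses are not given: they have to be found in the camera images.
- canister: clear-glass open canister, 96 (x) x 136 (y) x 85 mm high, 0.85 kg, loose on the worktop, a lemon in it (61 mm up, clear of the lid). An upright grey spring clip stands mid-way on each short end (y = +74, -74 mm): 36 mm wide, top 112 mm above the worktop, its hook reaching in to y = 62.5 mm. Origin: centre of the underside, z up. The lid fits either way round.
- canister_mouth (a point): centre of the canister's mouth, level with its rim (85 mm up). Mouth 86 x 126 mm, walls 5 mm. The lid's plug has 6 mm to spare each side at its foot, 1.7 mm at its top. The clips meet the plate's ends 13 mm above closed; pushing past them takes about 11 N, then they snap over the plate with up to 1 mm of play
- lid: grey lid lying upright on the worktop: plate 96 (x) x 132 (y) x 6 mm, black tapered plug 16 mm deep under it, white pump housing on top; 0.19 kg in all. Origin: centre of the plug's underside, z up; plate from z = 16 to 22 mm, housing top 50, plunger cap top 74 mm. Closed, its origin is 69 mm above the canister's origin, centred, plate resting on the rim.
- pump_housing (a point): centre of the white pump housing on the lid, 36 mm above the lid's origin. A block 46 mm (lid's x) x 60 mm (lid's y) x 28 mm high. Grasp it across the 46 mm sides: along y the canister's clips are in the way of open fingers
- lid_end_a (a point): point on the underside of the lid's plate, 64 mm from the middle towards +y of the lid; 85 mm above the canister's underside when closed
- lid_end_b (a point): the same at the other end, towards -y of the lid
- clip_a (a joint): tilt of the sprung clip at the canister's +y end, rad: 0 at rest (upright), positive as it is pushed outward; about 0.07 while the lid's end passes it, 0 again once it has snapped over
- clip_b (a joint): the same for the clip at the canister's -y end
- plunger (a joint): how far the pump plunger is pressed, m: 0 fully up, 0.015 against its stop (cap on the steel collar). Spring: about 3.5 N to start, 10 N at the stop; it rises by itself when let go
- plunger_top (a point): centre of the top of the round white plunger cap, 38 mm across, in the middle of the lid; moves down 15 mm in a full stroke. 143 mm above the worktop when the lid is closed and the plunger is up
- lemon: lemon, 78 x 55 x 56 mm, lying inside the canister; stays there
- mug: striped mug, 86 mm across and 90 mm high, standing at the back left, beside the wire dish rack with pans that fills the worktop left of y = 0.12 m beyond x = 0.48 m, up to about 0.35 m high: come in round it; a bystander
- rice_bowl: white bowl with small flowers, 115 mm across and 52 mm high, standing at the back right; a bystander
- garlic: bulb of garlic, about 60 mm, at the back between them; a bystander

How it is judged:
By the outcome, as a careful person would: the job done as asked, in the order asked, and still so for the second after the job is handed in, with the robot touching nothing.
It also fails if it takes over 54 s, if anything falls off the work surface, if the arm or the gripper's body presses on something with over 40 N, if the wrist force passes 120 N, or if a joint passes its speed limit or range.

## Working session

There is one attempt and no reset: what is moved stays moved. The work goes in short steps, Python scripts to look and compute and a tool call to move; the robot and the scene stay as the last step left them, time stands still between calls to the robot, and variables do not carry over. Pictures are saved under pics/ and viewed, at most 10 in all, crops included, and the job is handed in when it is done.

Besides the shell and the picture viewer there is one more tool, called after ">>>" as a command line: name --argument value ..., lists and objects as JSON in quotes. apply_moves: Moves the arm, as the interface text tells. Its arguments: {"type":"object","properties":{"gripper":{"type":"array","items":{"type":"number"}},"slide":{"type":"array","items":{"type":"array","items":{"type":"number"}}},"delta_rot":{"type":"array","items":{"type":"array","items":{"type":"number"}}}},"required":["gripper","slide","delta_rot"]}

```bash
mkdir -p pics
python3 - <<'E'
from bench import arm, imaging
import cv2
s=arm.get_state(); print({k:s[k] for k in("time","ee_pos","ee_rot","ft_force","grip_width")})
for n in("scene","top"):
    im=imaging.read_camera(n); cv2.imwrite(f"pics/{n}0.png",im[...,::-1])
    c=imaging.calibration(n); print(n,c)
E
```

```text
{'time': 0.0, 'ee_pos': array([0.21706076, 0.61192952, 0.23365816]), 'ee_rot': array([-1.79884841e+02, -3.19966860e-03,  1.60477572e+02]), 'ft_force': array([-0.06842025,  0.07847663,  0.6951776 ]), 'grip_width': 0.09163875000583901}
scene {'fx': 487.51958378081116, 'fy': 487.51958378081116, 'cx': 280.48970550490316, 'cy': 208.25840298149936, 'world_to_cam': array([[ 0.26978667, -0.96289343,  0.00716907, -0.29927549],
       [-0.66629414, -0.19204913, -0.720534  ,  0.45641889],
       [ 0.69517427,  0.18961376, -0.69338255,  0.72566974],
       [ 0.        ,  0.        ,  0.        ,  1.        ]])}
top {'fx': 426.41723222069515, 'fy': 426.41723222069515, 'cx': 277.7848587029144, 'cy': 207.77362605966346, 'world_to_cam': array([[-0.02455467, -0.99966182,  0.00856215, -0.11046627],
       [-0.99642136,  0.02378036, -0.08111083,  0.64002265],
       [ 0.08087979, -0.01052316, -0.99666831,  1.04855923],
       [ 0.        ,  0.        ,  0.        ,  1.        ]])}
```

View pics/top0.png

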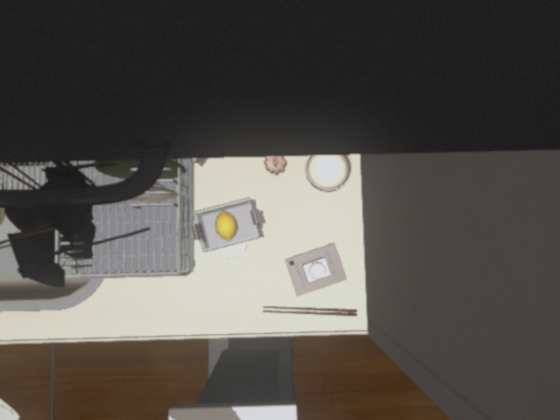

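View pics/scene0.png

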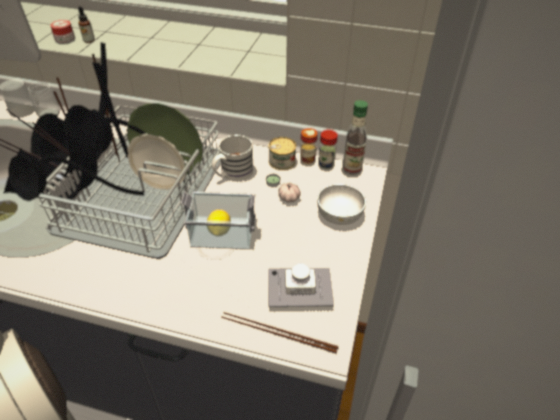

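Top view: canister is at about (228,225) with the lemon, next to the dish rack. The lid is at (316,269), turned about 15°. I'll zoom in for the corners.

Run:
```python
import cv2
im=cv2.imread("pics/top0.png")[185:305,190:350]
cv2.imwrite("pics/topc.png",cv2.resize(im,(800,600),interpolation=cv2.INTER_CUBIC))
```

```text
(no output)
```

View pics/topc.png

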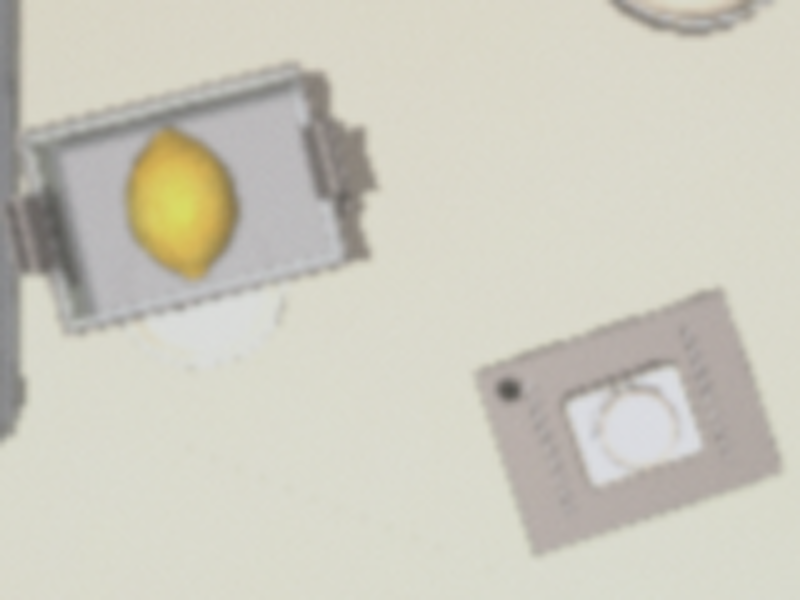

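Crop (5x, offset 190,185): canister rim corners are (22,132), (298,65), (343,263), (70,332). Lid plate corners are (475,370), (720,288), (782,470), (535,555).

```bash
cat > h.py <<'E'
import numpy as np
from bench import arm, imaging
from scipy.optimize import least_squares
def proj(P,c,fish=False):
    P=np.atleast_2d(P); q=(c["world_to_cam"]@np.c_[P,np.ones(len(P))].T)[:3]
    if fish:
        r=np.hypot(q[0],q[1])+1e-12; th=np.arctan2(r,q[2]); return np.c_[c["cx"]+c["fx"]*th*q[0]/r, c["cy"]+c["fy"]*th*q[1]/r]
    return np.c_[c["cx"]+c["fx"]*q[0]/q[2], c["cy"]+c["fy"]*q[1]/q[2]]
def fit(local,pix,c,g,fish=False):
    local=np.array(local,float);pix=np.array(pix,float)
    def f(p):
        a=p[2];R=np.array([[np.cos(a),-np.sin(a),0],[np.sin(a),np.cos(a),0],[0,0,1]])
        return (proj(local@R.T+[p[0],p[1],0],c,fish)-pix).ravel()
    r=least_squares(f,[g[0],g[1],np.radians(g[2])]); p=r.x
    return np.r_[p[:2],np.degrees(p[2])],np.round(r.fun,1)
def rect(a,b,z): return [[a,b,z],[a,-b,z],[-a,-b,z],[-a,b,z]]
E
python3 - <<'E'
from h import *
c=imaging.calibration("top")
pc=lambda L:(np.array(L)+.5)/5-.5+[190,185]
print(fit(rect(.048,.068,.085),pc([(22,132),(298,65),(343,263),(70,332)]),c,(.6,0,15)))
print(fit(rect(.048,.066,.022),pc([(475,370),(720,288),(782,470),(535,555)]),c,(.5,-.2,15)))
w=imaging.calibration("wrist"); s=arm.get_state(); from scipy.spatial.transform import Rotation as R
print(w["fx"],np.linalg.inv(w["world_to_cam"])[:3,:4],R.from_euler("xyz",s["ee_rot"],degrees=True).as_matrix(),s["ee_pos"])
E
```

```text
(array([ 5.96424759e-01, -2.15145552e-03,  1.24628030e+01]), array([-0.2,  0.4,  0.2,  0.2,  0.7, -0.3, -0.7, -0.3]))
(array([ 0.48232101, -0.21597623, 16.99631889]), array([-0.4,  0.2,  0.3, -0.1,  0.4,  0. , -0.2, -0. ]))
325.19226210127806 [[ 0.33312241  0.91231993  0.2381214   0.15270443]
 [ 0.94288269 -0.32197518 -0.08546469  0.63480981]
 [-0.00130195  0.25299075 -0.96746782  0.38326556]] [[-9.42509737e-01  3.34178048e-01 -6.54533867e-04]
 [ 3.34178681e-01  9.42508329e-01 -1.63046472e-03]
 [ 7.20381031e-05 -1.75546014e-03 -9.99998457e-01]] [0.21706455 0.61202256 0.233787  ]
```

>>> apply_moves --gripper '[100, 100, 100, 100, 100, 100, 100, 100, 100, 100, 100, 100, 100, 100, 100, 100, 100, 100, 100, 100]' --slide '[[-3.2, -3.2, -0.36], [-3.2, -3.2, -0.36], [-3.2, -3.2, -0.36], [-3.2, -3.2, -0.36], [-3.2, -3.2, -0.36], [-3.2, -3.2, -0.36], [-3.2, -3.2, -0.36], [-3.2, -3.2, -0.36], [-3.2, -3.2, -0.36], [-3.2, -3.2, -0.36], [-2.3, -4.1, 0], [-2.3, -4.1, 0], [-2.3, -4.1, 0], [-2.3, -4.1, 0], [-2.3, -4.1, 0], [-2.3, -4.1, 0], [-2.3, -4.1, 0], [-2.3, -4.1, 0], [-2.3, -4.1, 0], [0, 0, 0]]' --delta_rot '[[0, 0, 0], [0, 0, 0], [0, 0, 0], [0, 0, 0], [0, 0, 0], [0, 0, 0], [0, 0, 0], [0, 0, 0], [0, 0, 0], [0, 0, 0], [0, 0, 0], [0, 0, 0], [0, 0, 0], [0, 0, 0], [0, 0, 0], [0, 0, 0], [0, 0, 0], [0, 0, 0], [0, 0, 0], [0, 0, 0]]'

```text
time: 2.6
ee_pos: [0.4828, -0.2172, 0.2702]
ee_rot: [-179.9, -0.0, 160.1]
ft_force: [-0.8, -0.4, -0.0]
grip_width: 0.0919
gripper_force: 0.0
```

>>> apply_moves --gripper '[100, 100, 100, 100, 100, 100, 100, 100]' --slide '[[0, 0, 0], [0, 0, 0], [0, 0, 0], [0, 0, 0], [0, 0, 0], [0, 0, 0], [0, 0, 0], [0, 0, 0]]' --delta_rot '[[0, 0, 0.156], [0, 0, 0.156], [0, 0, 0.156], [0, 0, 0.156], [0, 0, 0.156], [0, 0, 0.156], [0, 0, 0], [0, 0, 0]]'

```text
time: 3.6
ee_pos: [0.4836, -0.2121, 0.2705]
ee_rot: [-180.0, -0.0, 107.1]
ft_force: [-0.3, -0.1, 0.0]
grip_width: 0.0917
gripper_force: 0.0
```

Run:
```python
from h import *
import cv2
s=arm.get_state(); print(s["time"],s["ee_pos"],s["ee_rot"],s["joints"],s["ft_force"])
c=imaging.calibration("wrist"); im=imaging.read_camera("wrist"); np.save("w1.npy",c["world_to_cam"])
cv2.imwrite("pics/w1.png",im[...,::-1]); print({k:c[k] for k in("fx","fy","cx","cy")})
def L(local,p):
    a=np.radians(p[2]);R=np.array([[np.cos(a),-np.sin(a),0],[np.sin(a),np.cos(a),0],[0,0,1]]);return np.array(local)@R.T+[p[0],p[1],0]
print(proj(L(rect(.048,.066,.022),(.4823,-.216,17)),c,True)); print(proj(L(rect(.048,.068,.085),(.5964,-.002,12.5)),c,True))
```

```text
3.6 [ 0.48358493 -0.21213595  0.27053967] [-1.79985195e+02 -3.03132539e-02  1.07069741e+02] [  7.37609893  12.4928668   15.57816022 105.12996069  -3.75710997
  62.90326505  41.3875551 ] [-0.3486025  -0.07166529  0.0040826 ]
{'fx': 325.19226210127806, 'fy': 325.19226210127806, 'cx': 281.84090817189315, 'cy': 206.15707536334486}
[[319.8748794  127.80596326]
 [317.2704937  231.04460415]
 [243.36756103 230.85690749]
 [241.06636656 127.67793702]]
[[ 4.71754686e+02 -2.14733563e-01]
 [ 4.68440044e+02  1.08050437e+02]
 [ 3.92758575e+02  9.29720125e+01]
 [ 3.98059742e+02 -2.14671233e+01]]
```

View pics/w1.png

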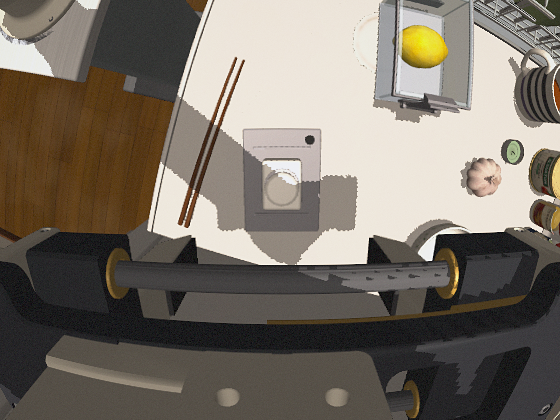

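Wrist view: lid plate corners at (243,129), (321,128), (319,231), (245,230), which agree with the prediction to about 2 mm. I'm descending.

>>> apply_moves --gripper '[100, 100, 100, 100, 100, 100, 100, 100, 100, 100, 100, 100]' --slide '[[-0.3, -0.1, 2.9], [0, 0, 2.9], [0, 0, 2.9], [0, 0, 2.9], [0, 0, 2.9], [0, 0, 2.9], [0, 0, 2.9], [0, 0, 1.5], [0, 0, 1.0], [0, 0, 0.6], [0, 0, 0], [0, 0, 0]]' --delta_rot '[[0, 0, 0], [0, 0, 0], [0, 0, 0], [0, 0, 0], [0, 0, 0], [0, 0, 0], [0, 0, 0], [0, 0, 0], [0, 0, 0], [0, 0, 0], [0, 0, 0], [0, 0, 0]]'

```text
time: 5.15
ee_pos: [0.4841, -0.2163, 0.0374]
ee_rot: [179.9, 0.0, 106.9]
ft_force: [0.1, 0.8, 0.1]
grip_width: 0.0919
gripper_force: 0.0
```

>>> apply_moves --gripper '[0, 0, 0, 0, 0, 0, 0, 0]' --slide '[[0, 0, 0], [0, 0, 0], [0, 0, 0], [0, 0, 0], [0, 0, 0], [0, 0, 0], [0, 0, 0], [0, 0, 0]]' --delta_rot '[[0, 0, 0], [0, 0, 0], [0, 0, 0], [0, 0, 0], [0, 0, 0], [0, 0, 0], [0, 0, 0], [0, 0, 0]]'

```text
time: 6.15
ee_pos: [0.4837, -0.216, 0.0367]
ee_rot: [180.0, 0.0, 106.8]
ft_force: [-0.2, -0.7, -0.4]
grip_width: 0.0457
gripper_force: 30.0
```

>>> apply_moves --gripper '[0, 0, 0, 0, 0, 0, 0, 0, 0, 0, 0, 0, 0, 0]' --slide '[[0, 0, -1], [0, 0, -2.5], [0, 0, -2.8], [0, 0, -2.8], [0, 0, -2.8], [0, 0, -2.8], [0, 0, -2], [0.8, 2.7, 0], [0.8, 2.7, 0], [0.8, 2.7, 0], [0.8, 2.7, 0], [0.8, 2.7, 0], [0, 0, 0], [0, 0, 0]]' --delta_rot '[[0, 0, 0], [0, 0, 0], [0, 0, 0], [0, 0, 0], [0, 0, 0], [0, 0, 0], [0, 0, 0], [0, 0, 0], [0, 0, 0], [0, 0, 0], [0, 0, 0], [0, 0, 0.075], [0, 0, 0], [0, 0, 0]]'

```text
time: 7.9
ee_pos: [0.6002, -0.1391, 0.2036]
ee_rot: [-179.9, 0.0, 102.6]
ft_force: [1.2, -0.3, -2.6]
grip_width: 0.0456
gripper_force: 30.0
```

Run:
```python
from h import *
import cv2
s=arm.get_state(); print(s["time"],s["ee_pos"],s["ee_rot"],s["ft_force"],s["grip_width"])
c=imaging.calibration("wrist"); im=imaging.read_camera("wrist"); np.save("w2.npy",c["world_to_cam"])
def L(local,p):
    a=np.radians(p[2]);R=np.array([[np.cos(a),-np.sin(a),0],[np.sin(a),np.cos(a),0],[0,0,1]]);return np.array(local)@R.T+[p[0],p[1],0]
print(proj(L(rect(.048,.068,.085),(.5964,-.002,12.5)),c,True))
im=im[0:300,100:500]; cv2.imwrite("pics/w2.png",cv2.resize(im,(800,600),interpolation=cv2.INTER_CUBIC)[...,::-1])
```

```text
7.9 [ 0.60019991 -0.13913988  0.20356147] [-1.79913221e+02  6.57730498e-03  1.02566025e+02] [ 1.15933139 -0.34105212 -2.61085697] 0.045633195328896425
[[368.84271348 -23.41205604]
 [371.24011723 126.63116378]
 [255.85279143 124.49733184]
 [257.10262477 -28.21189128]]
```

View pics/w2.png

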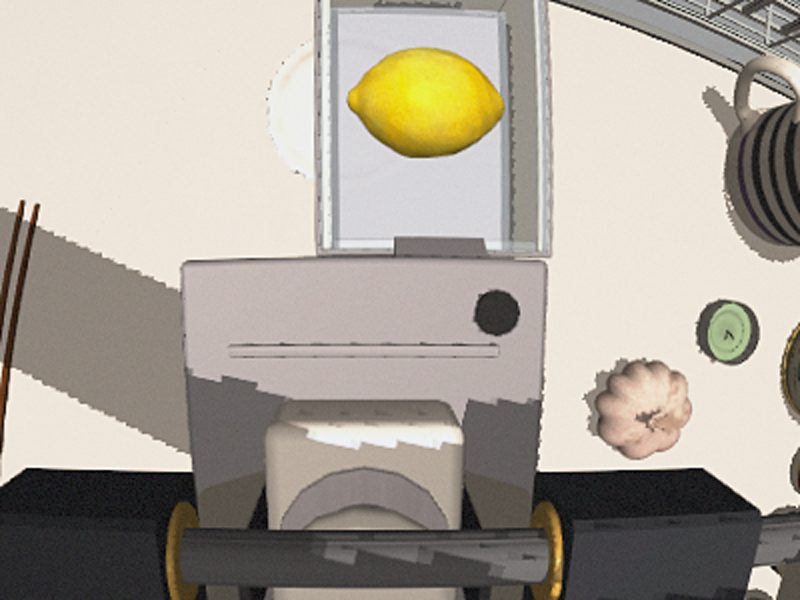

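Wrist crop (2x, offset 100,0): near rim corners of the canister are at (317,256) and (551,257), far-side edges at x=316 and 549 in row 0. Far corners of the held lid plate are at (183,263) and (547,262).

Run:
```python
from h import *
c=imaging.calibration("wrist"); c["world_to_cam"]=np.load("w2.npy")
pc=lambda L:(np.array(L)+.5)/2-.5+[100,0]
tcp=np.array([.6002,-.1391]); ez=.0637-.03+.1
# lid: plate top height; corners toward +y
pl=.2036-.0367+.022
print(fit([[-.048,.066,pl],[.048,.066,pl]],pc([(183,263),(547,262)]),c,(.6,-.139,12.5),True))
for z in (.085,):
    l=[[-.048,-.068,z],[.048,-.068,z]]
    print(fit(l,pc([(317,256),(551,257)]),c,(.596,0,12.5),True))
# edges: point on side edge at row 0
def f(p):
    a=np.radians(p[2]);R=np.array([[np.cos(a),-np.sin(a),0],[np.sin(a),np.cos(a),0],[0,0,1]])
    P=lambda X:proj(np.array(X)@R.T+[p[0],p[1],0],c,True)
    r=list((P([[-.048,-.068,.085],[.048,-.068,.085]])-pc([(317,256),(551,257)])).ravel())
    for sx,px in((-.048,316),(.048,549)):
        ys=np.linspace(-.068,.068,60);q=P([[sx,y,.085] for y in ys]); i=np.argsort(q[:,1])
        r.append(np.interp(0,q[i,1],q[i,0])-pc([[px,0]])[0,0])
    return np.array(r)
r=least_squares(f,[.596,0,12.5],x_scale=[.01,.01,1]); print(r.x,r.fun)
```

```text
(array([ 0.60038396, -0.14027075, 12.80281205]), array([-2.4,  0.1,  2.4,  0.1]))
(array([ 5.98452769e-01, -3.56639767e-03,  1.33750169e+01]), array([ 0.9, -0. , -1. , -0. ]))
[ 5.99163008e-01 -3.41070888e-03  1.28919828e+01] [ 1.0987155  -0.49992284 -0.82414373  0.48227176  1.33337033 -1.83245232]
```

>>> apply_moves --gripper '[0, 0, 0, 0, 0, 0, 0, 0, 0, 0, 0]' --slide '[[1.4, 0.28, 0], [2.4, 0.5, 0], [2.4, 0.5, 0], [2.4, 0.5, 0], [2.4, 0.5, 0], [1.6, 0.35, 0], [0.8, 0.2, 0], [0, 0, 2.5], [0, 0, 2.5], [0, 0, 1.2], [0, 0, 0]]' --delta_rot '[[0, 0, 0], [0, 0, 0], [0, 0, 0], [0, 0, 0], [0, 0, 0], [0, 0, 0], [0, 0, -0.004], [0, 0, 0], [0, 0, 0], [0, 0, 0], [0, 0, 0]]'

```text
time: 9.32
ee_pos: [0.599, -0.0022, 0.1409]
ee_rot: [-179.9, -0.0, 102.7]
ft_force: [0.1, 0.1, -1.4]
grip_width: 0.0459
gripper_force: 30.0
```

Run:
```python
from h import *
import cv2
s=arm.get_state(); print(s["time"],s["ee_pos"],s["ee_rot"],s["ft_force"],s["grip_width"])
c=imaging.calibration("wrist"); im=imaging.read_camera("wrist"); np.save("w3.npy",c["world_to_cam"])
sc=imaging.read_camera("scene")
a=cv2.resize(im[60:285,130:430],(800,600),interpolation=cv2.INTER_CUBIC)
b=cv2.resize(sc[150:270,160:300],(700,600),interpolation=cv2.INTER_CUBIC)
cv2.imwrite("pics/w3.png",a[...,::-1]); cv2.imwrite("pics/s3.png",b[...,::-1])
```

```text
9.325 [ 0.59903518 -0.00223945  0.14094658] [-1.79889321e+02 -2.36805474e-03  1.02735995e+02] [ 0.11276106  0.08319456 -1.39814697] 0.045869521071917135
```

View pics/w3.png

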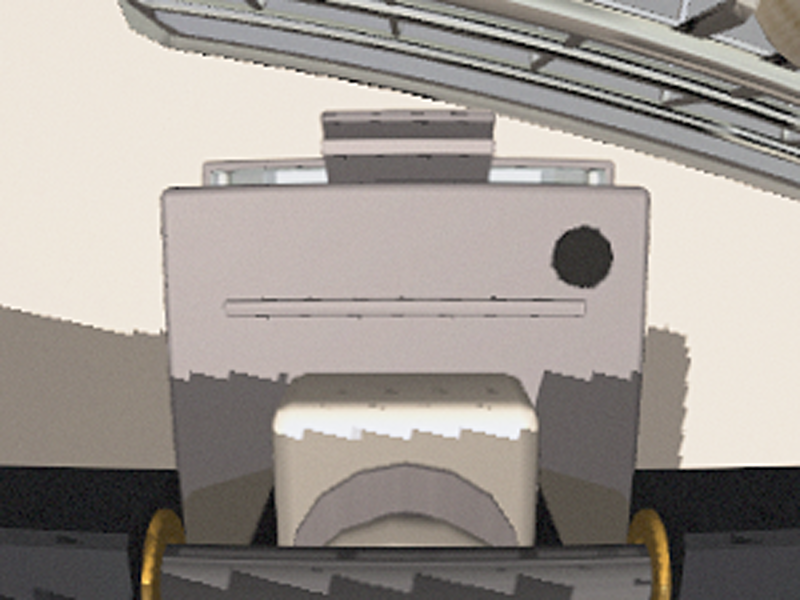

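View pics/s3.png

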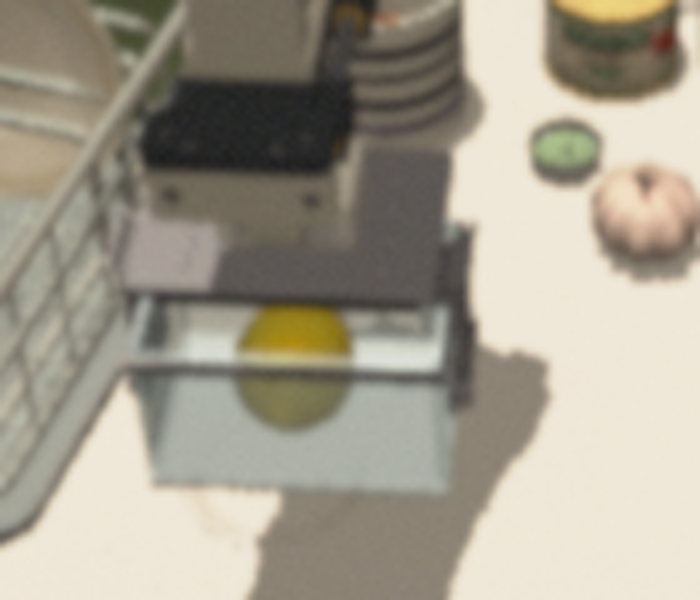

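Wrist crop (2.667x, offset 130,60): lid plate corners are (163,187), (648,188), far rim corners (204,161), (613,161), clip from x=323 to 494. The lid is nearly in line. I'll work out the remaining offset.

Run:
```python
from h import *
c=imaging.calibration("wrist"); c["world_to_cam"]=np.load("w3.npy")
k=800/300
pc=lambda L:(np.array(L)+.5)/k-.5+[130,60]
pl=.1409-.0367+.022
A,ra=fit([[-.048,.066,pl],[.048,.066,pl]],pc([(163,187),(648,188)]),c,(.6,0,12.5),True)
B,rb=fit([[-.048,.068,.085],[.048,.068,.085]],pc([(204,161),(613,161)]),c,(.6,0,12.5),True)
print(A,ra,B,rb); d=B-A; a=np.radians(102.73); print("tool",d[0]*np.cos(a)+d[1]*np.sin(a),d[0]*np.sin(a)-d[1]*np.cos(a),d[2])
s=proj([[0.6,0,.085],[.6-.0022,.00975,.085]],c,True);print(s)
```

```text
[ 5.98523185e-01 -3.01417141e-03  1.26811391e+01] [-2.4  0.1  2.4  0.1] [5.98585395e-01 4.32730858e-04 1.28322253e+01] [ 1.2 -0.  -1.2 -0. ]
tool 0.003348466482064163 0.0008202302167030817 0.15108624877408516
[[284.82286069 223.91669724]
 [284.88405786 209.37425626]]
```

Run:
```python
from h import *
def go(wf,k,off,zl,pl_pix,pc_pix,sy):
    c=imaging.calibration("wrist"); W=np.load(wf)
    pc=lambda L:(np.array(L)+.5)/k-.5+off
    for mode in("dz","f"):
        def f(p):
            cc=dict(c); M=W.copy(); 
            if mode=="dz": M[:3,3]-=M[:3,2]*p[6]*.01
            else: cc["fx"]=cc["fy"]=c["fx"]*(1+p[6])
            cc["world_to_cam"]=M; out=[]
            for o,y,z,px in((p[:3],.066,zl,pl_pix),(p[3:6],sy*.068,.085,pc_pix)):
                a=np.radians(o[2]*10);R=np.array([[np.cos(a),-np.sin(a),0],[np.sin(a),np.cos(a),0],[0,0,1]])
                out.append((proj(np.array([[-.048,y,z],[.048,y,z]])@R.T+[o[0],o[1],0],cc,True)-pc(px)).ravel())
            return np.concatenate(out)
        r=least_squares(f,[.6,-.1 if sy<0 else 0,1.27,.6,0,1.27,0]); p=r.x
        d=p[3:5]-p[:2]; a=np.radians(102.7)
        print(mode,np.round(p,4),"tool",d[0]*np.cos(a)+d[1]*np.sin(a),d[0]*np.sin(a)-d[1]*np.cos(a),np.round(r.fun,1))
go("w2.npy",2,[100,0],.2036-.0147,[(183,263),(547,262)],[(317,256),(551,257)],-1)
go("w3.npy",800/300,[130,60],.1409-.0147,[(163,187),(648,188)],[(204,161),(613,161)],1)
```

```text
dz [ 0.6004 -0.1403  1.2803  0.5988 -0.0035  1.337   0.3236] tool 0.1338125871853018 0.028485807364189913 [-0.6  0.   0.6  0.   1.6 -0.  -1.7 -0. ]
f [ 0.6003 -0.1397  1.2803  0.5986 -0.0026  1.3396 -0.0137] tool 0.134149416774098 0.02852133915580934 [-1.1  0.   1.1  0.   1.7 -0.  -1.8 -0. ]
dz [ 5.9850e-01 -3.1000e-03  1.2681e+00  5.9860e-01  5.0000e-04  1.2832e+00
  2.1300e-01] tool 0.0034098730658842355 0.0008237617164386824 [-1.3  0.   1.3  0.   1.9 -0.  -1.9 -0. ]
f [ 5.9840e-01 -2.6000e-03  1.2681e+00  5.9850e-01  1.0000e-03  1.2832e+00
 -9.6000e-03] tool 0.0034980137429454342 0.0008248585775378753 [-1.5  0.   1.5  0.   1.9 -0.  -1.9 -0. ]
```

>>> apply_moves --gripper '[0, 0, 0, 0, 0, 0]' --slide '[[0.1, 0.04, 0.3], [0, 0, 0.5], [0, 0, 0.5], [0, 0, 0.5], [0, 0, 0.2], [0, 0, 0]]' --delta_rot '[[0, 0, 0], [0, 0, 0], [0, 0, 0], [0, 0, 0], [0, 0, 0], [0, 0, 0]]'

```text
time: 10.18
ee_pos: [0.5997, -0.0007, 0.1214]
ee_rot: [-180.0, -0.0, 102.8]
ft_force: [0.6, -0.0, -2.5]
grip_width: 0.046
gripper_force: 30.0
```

Run:
```python
from h import *
import cv2
s=arm.get_state(); print(s["time"],s["ee_pos"],s["ee_rot"],s["ft_force"],s["torque"])
c=imaging.calibration("wrist"); im=imaging.read_camera("wrist"); np.save("w4.npy",c["world_to_cam"])
sc=imaging.read_camera("scene")
a=cv2.resize(im[80:180,180:380],(800,400),interpolation=cv2.INTER_CUBIC)
b=cv2.resize(sc[190:240,170:270],(400,200),interpolation=cv2.INTER_CUBIC)
o=np.zeros((600,800,3),np.uint8); o[:400]=a; o[400:,:400]=b
cv2.imwrite("pics/w4.png",o[...,::-1])
```

```text
10.175 [ 0.59969444 -0.00065191  0.12141711] [-1.79969960e+02 -4.78379727e-03  1.02777046e+02] [ 6.04538474e-01 -1.33315314e-03 -2.45007920e+00] [-0.08554156 -0.02168522  0.02034536]
```

View pics/w4.png

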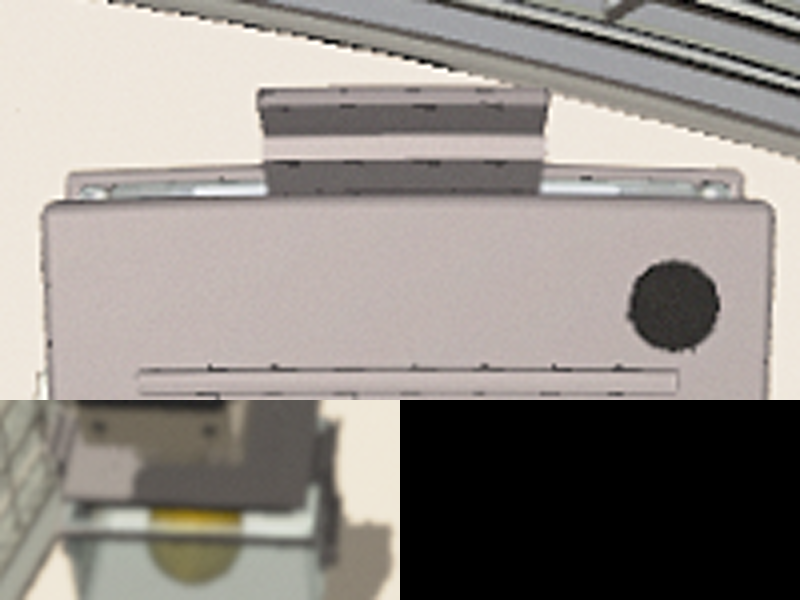

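Run:
```python
from h import *
c=imaging.calibration("wrist"); c["world_to_cam"]=np.load("w4.npy")
pc=lambda L:(np.array(L)+.5)/4-.5+[180,80]
for dz in(0,.003):
    A,ra=fit([[-.048,.066,.1067+dz],[.048,.066,.1067+dz]],pc([(43,202),(774,203)]),c,(.6,0,12.5),True)
    B,rb=fit([[-.048,.068,.085+dz],[.048,.068,.085+dz]],pc([(68,174),(742,174)]),c,(.6,0,12.5),True)
    d=B-A;a=np.radians(102.7);print(A,ra,B,rb,d[0]*np.cos(a)+d[1]*np.sin(a),d[0]*np.sin(a)-d[1]*np.cos(a))
print(c["world_to_cam"][2,:3],np.linalg.inv(c["world_to_cam"])[:3,3])
```

```text
[ 5.99268353e-01 -1.49730169e-03  1.27611411e+01] [-2.   0.1  2.   0.1] [ 5.98435726e-01 -4.05622350e-05  1.28125286e+01] [ 1.2 -0.  -1.2 -0. ] 0.0016041493793809269 -0.000491997042955589
[ 5.99256525e-01 -1.43624425e-03  1.27610875e+01] [-3.6  0.1  3.6  0.1] [ 5.98443485e-01 -3.74913654e-05  1.28122140e+01] [-0.1  0.   0.1  0. ] 0.0015432754499239139 -0.0004856378142238278
[ 0.05556465 -0.24662934 -0.96751565] [0.58427611 0.06543619 0.27090772]
```

Lid corners (43,202), (774,203) and rim corners (68,174), (742,174) leave only about 1.5 mm along and −0.5 mm across. I'll correct that and press down.

>>> apply_moves --gripper '[0, 0, 0, 0, 0, 0, 0, 0, 0, 0, 0]' --slide '[[0.1, -0.05, 0], [0, 0, 0.2], [0, 0, 0.2], [0, 0, 0.2], [0, 0, 0.2], [0, 0, 0.2], [0, 0, 0.2], [0, 0, 0.2], [0, 0, 0.2], [0, 0, 0.1], [0, 0, 0]]' --delta_rot '[[0, 0, 0], [0, 0, 0], [0, 0, 0], [0, 0, 0], [0, 0, 0], [0, 0, 0], [0, 0, 0], [0, 0, 0], [0, 0, 0], [0, 0, 0], [0, 0, 0]]'

```text
time: 11.65
ee_pos: [0.6009, 0.0008, 0.1064]
ee_rot: [179.8, -0.0, 102.8]
ft_force: [-0.5, 0.2, 6.7]
grip_width: 0.0461
gripper_force: 30.0
```

>>> apply_moves --gripper '[0, 0, 0, 0, 0]' --slide '[[0, 0, 0.15], [0, 0, 0.15], [0, 0, 0.15], [0, 0, 0.1], [0, 0, 0]]' --delta_rot '[[0, 0, 0], [0, 0, 0], [0, 0, 0], [0, 0, 0], [0, 0, 0]]'

```text
time: 12.28
ee_pos: [0.6009, 0.0005, 0.1053]
ee_rot: [179.8, -0.0, 102.8]
ft_force: [-12.1, 0.9, 39.4]
grip_width: 0.0461
gripper_force: 30.1
```

>>> apply_moves --gripper '[0, 0, 100, 100, 100, 100, 100, 100, 100, 100, 100, 0, 0, 0]' --slide '[[0, 0, -0.3], [0, 0, -0.3], [0, 0, 0], [0, 0, 0], [0, 0, 0], [0, 0, 0], [0, 0, -1], [0, 0, -2], [0, 0, -2], [0, 0, -2], [0, 0, -2], [0, 0, 0], [0, 0, 0], [0, 0, 0]]' --delta_rot '[[0, 0, 0], [0, 0, 0], [0, 0, 0], [0, 0, 0], [0, 0, 0], [0, 0, 0], [0, 0, 0], [0, 0, 0], [0, 0, 0], [0, 0, 0], [0, 0, 0], [0, 0, 0], [0, 0, 0], [0, 0, 0]]'

```text
time: 14.02
ee_pos: [0.5985, 0.0002, 0.1942]
ee_rot: [-179.9, -0.0, 102.8]
ft_force: [-0.1, 0.3, -0.9]
grip_width: 0.0662
gripper_force: 0.0
```

Run:
```python
from h import *
import cv2
s=arm.get_state(); print(s["time"],s["ee_pos"],s["ee_rot"],s["ft_force"],s["grip_width"])
c=imaging.calibration("wrist"); im=imaging.read_camera("wrist")
print(proj([[.6009,.0007,.143]],c,True))
sc=imaging.read_camera("scene")
o=np.zeros((600,800,3),np.uint8); o[:600,:480]=cv2.resize(im[60:310,180:380],(480,600),interpolation=cv2.INTER_CUBIC)
o[:400,480:]=cv2.resize(sc[160:260,180:260],(320,400),interpolation=cv2.INTER_CUBIC)
cv2.imwrite("pics/w5.png",o[...,::-1])
```

```text
14.025 [5.98458669e-01 2.49011680e-04 1.94198154e-01] [-1.79902402e+02 -1.71363767e-02  1.02778034e+02] [-0.11036795  0.27194987 -0.94946527] 0.06620165038962648
[[286.53324334 229.27419344]]
```

View pics/w5.png

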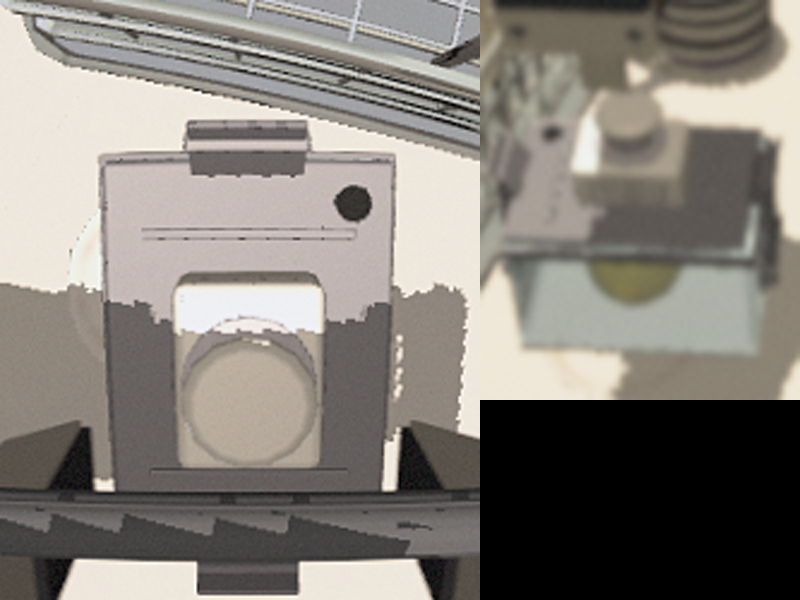

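Both clips now hook over the plate, at (248,160) and (248,575). The cap centre at (250,402) is within 2 mm of the TCP. Next are the pump strokes, fingers shut.

>>> apply_moves --gripper '[0, 0, 0, 0, 0, 0, 0, 0, 0, 0, 0, 0]' --slide '[[0.1, 0, 0], [0, 0, 0], [0, 0, 0], [0, 0, 1.2], [0, 0, 1.2], [0, 0, 1.2], [0, 0, 0.6], [0, 0, 0.6], [0, 0, 0.6], [0, 0, 0.6], [0, 0, 0.2], [0, 0, 0]]' --delta_rot '[[0, 0, 0], [0, 0, 0], [0, 0, 0], [0, 0, 0], [0, 0, 0], [0, 0, 0], [0, 0, 0], [0, 0, 0], [0, 0, 0], [0, 0, 0], [0, 0, 0], [0, 0, 0]]'

```text
time: 15.62
ee_pos: [0.5985, 0.0012, 0.1361]
ee_rot: [-180.0, -0.1, 102.8]
ft_force: [-11.5, -0.4, 22.4]
grip_width: 0.0002
gripper_force: 11.4
```

>>> apply_moves --gripper '[0, 0, 0, 0, 0, 0]' --slide '[[0, 0, -0.6], [0, 0, -0.8], [0, 0, -0.8], [0, 0, -0.8], [0, 0, 0], [0, 0, 0]]' --delta_rot '[[0, 0, 0], [0, 0, 0], [0, 0, 0], [0, 0, 0], [0, 0, 0], [0, 0, 0]]'

```text
time: 16.38
ee_pos: [0.5989, 0.0012, 0.1629]
ee_rot: [-180.0, -0.0, 102.8]
ft_force: [-0.3, -0.6, -0.1]
grip_width: 0.0004
gripper_force: 0.0
```

>>> apply_moves --gripper '[0, 0, 0, 0, 0, 0, 0]' --slide '[[0, 0, 0.7], [0, 0, 0.7], [0, 0, 0.6], [0, 0, 0.6], [0, 0, 0.4], [0, 0, 0], [0, 0, 0]]' --delta_rot '[[0, 0, 0], [0, 0, 0], [0, 0, 0], [0, 0, 0], [0, 0, 0], [0, 0, 0], [0, 0, 0]]'

```text
time: 17.25
ee_pos: [0.599, 0.0012, 0.1361]
ee_rot: [180.0, -0.0, 102.8]
ft_force: [-9.4, 0.0, 24.8]
grip_width: 0.0006
gripper_force: 12.2
```

>>> apply_moves --gripper '[0, 0, 0, 0, 0, 0]' --slide '[[0, 0, -0.6], [0, 0, -0.8], [0, 0, -0.8], [0, 0, -0.8], [0, 0, 0], [0, 0, 0]]' --delta_rot '[[0, 0, 0], [0, 0, 0], [0, 0, 0], [0, 0, 0], [0, 0, 0], [0, 0, 0]]'

```text
time: 18.0
ee_pos: [0.5986, 0.0012, 0.1627]
ee_rot: [-180.0, -0.0, 102.8]
ft_force: [0.5, 0.3, -0.2]
grip_width: 0.0005
gripper_force: 0.0
```

>>> apply_moves --gripper '[0, 0, 0, 0, 0, 0, 0]' --slide '[[0, 0, 0.7], [0, 0, 0.7], [0, 0, 0.6], [0, 0, 0.6], [0, 0, 0.4], [0, 0, 0], [0, 0, 0]]' --delta_rot '[[0, 0, 0], [0, 0, 0], [0, 0, 0], [0, 0, 0], [0, 0, 0], [0, 0, 0], [0, 0, 0]]'

```text
time: 18.88
ee_pos: [0.5989, 0.0012, 0.1361]
ee_rot: [180.0, -0.0, 102.8]
ft_force: [-10.2, 0.1, 25.1]
grip_width: 0.0002
gripper_force: 12.2
```

>>> apply_moves --gripper '[0, 0, 0, 0, 0, 0]' --slide '[[0, 0, -0.6], [0, 0, -0.8], [0, 0, -0.8], [0, 0, -0.8], [0, 0, 0], [0, 0, 0]]' --delta_rot '[[0, 0, 0], [0, 0, 0], [0, 0, 0], [0, 0, 0], [0, 0, 0], [0, 0, 0]]'

```text
time: 19.62
ee_pos: [0.5986, 0.0012, 0.1627]
ee_rot: [-180.0, -0.0, 102.8]
ft_force: [0.3, 0.2, -0.1]
grip_width: 0.0004
gripper_force: 0.0
```

>>> apply_moves --gripper '[0, 0, 0, 0, 0, 0, 0]' --slide '[[0, 0, 0.7], [0, 0, 0.7], [0, 0, 0.6], [0, 0, 0.6], [0, 0, 0.4], [0, 0, 0], [0, 0, 0]]' --delta_rot '[[0, 0, 0], [0, 0, 0], [0, 0, 0], [0, 0, 0], [0, 0, 0], [0, 0, 0], [0, 0, 0]]'

```text
time: 20.5
ee_pos: [0.599, 0.0012, 0.1361]
ee_rot: [180.0, -0.0, 102.8]
ft_force: [-9.5, 0.6, 23.7]
grip_width: 0.0002
gripper_force: 12.2
```

>>> apply_moves --gripper '[0, 0, 0, 0, 0, 0, 0, 0, 0, 0]' --slide '[[0, 0, -0.6], [0, 0, -0.8], [0, 0, -0.8], [0, 0, -0.8], [0, 0, -1], [0, 0, -2], [0, 0, -2], [0, 0, -2], [0, 0, 0], [0, 0, 0]]' --delta_rot '[[0, 0, 0], [0, 0, 0], [0, 0, 0], [0, 0, 0], [0, 0, 0], [0, 0, 0], [0, 0, 0], [0, 0, 0], [0, 0, 0], [0, 0, 0]]'

```text
time: 21.75
ee_pos: [0.5984, 0.0012, 0.2325]
ee_rot: [-179.9, -0.0, 102.8]
ft_force: [-1.1, -0.2, 0.1]
grip_width: 0.001
gripper_force: 0.0
```

Run:
```python
from h import *
import cv2
im=imaging.read_camera("wrist"); sc=imaging.read_camera("scene")
o=np.zeros((600,800,3),np.uint8); o[:600,:480]=cv2.resize(im[60:310,180:380],(480,600),interpolation=cv2.INTER_CUBIC)
o[:400,480:]=cv2.resize(sc[140:260,180:276],(320,400),interpolation=cv2.INTER_CUBIC)
cv2.imwrite("pics/w6.png",o[...,::-1])
```

```text
(no output)
```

View pics/w6.png

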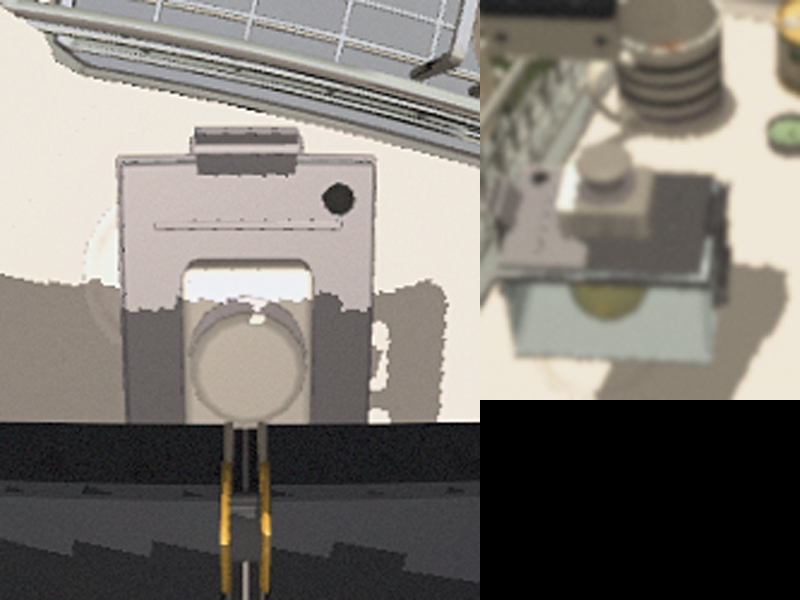

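The lid sits square with the far clip hooked over it at (248,160). The plunger is up at (248,362), and the arm is clear after four full strokes.

```bash
python3 -c "
from bench import arm
print(arm.hand_in())"
```

```text
the job is handed in; nothing more can be done
None
```

I closed the lid on the canister with both clips snapped over it, gave four full pump strokes, left the plunger up and the mug, bowl and garlic untouched, and handed the job in at about 22 s; no verdict was returned.

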